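Clamp the whetstone in its holder

ROBOT

A 7-joint arm with a two-finger parallel gripper is mounted at the origin on the work surface. World frame = base frame: x ahead of the robot, y to its left, z up, the work surface at z = 0. Lengths are in m, angles in rad, forces in N, time in s.
With the tool pointing down it reaches from about 0.35 to 0.9 m from the base axis. Payload 8.1 kg.
Tool frame: the origin (TCP) lies at the very end of the fingers, on their centre line; the grasp point (between the pads) lies 19 mm behind it; z points along the fingers, y is the line along which they close (so a half turn about z gives the same grasp; the last joint's range is limited). The gripper opens to 92 mm and grips with 3 to 60 N. Pads are 19 mm wide; open, the fingers measure 130 mm over their backs; the gripper's body (75 mm by 190 mm) begins 47 mm behind the grasp point.
Start: joints at [-0.103, 0.434, 0.025, 1.573, -0.012, 1.134, -0.075], TCP at [0.625, -0, 0.227] pointing down, gripper open.
Joint ranges: [-2.62, 2.62], [-0.44, 2.09], [-1.27, 1.32], [0.08, 2.57], [-1.32, 4.46], [0.12, 2], [-2.74, 2.74]. Speed limits (rad/s): [2.22, 2.22, 3.01, 3.01, 3.14, 3.14, 3.14].

INTERFACE

Orientations are given as a rotation vector (axis times angle).
In Python, from cell import arm gives the robot as it stands.
- The arm moves only by the tool carry_out, never from a script. Its argument "commands" is a list of rows, each a list of 7 numbers: the opening, from 0 (shut) to 1 (fully open), then the shift along the tool's x, y, z each as a share of 0.025 m, from -1 to 1, then the turn, a rotation vector about the tool's x, y, z each as a share of 0.1 rad, from -1 to 1. A call has 1 to 8 rows; each row shifts and turns the commanded pose from where the row before left it, along the tool's axes as they then stand; what a row does not reach is not made up. A row lasts 1/10 s, in which the tool goes at most 50 mm and 8.59 degrees, less where a joint would pass 70% of its speed; a pose out of reach is approached as far as the arm can. A call with a number of a shift or a turn outside -1 to 1 is refused whole. A call with a gripper value outside its range is refused whole. The fingers move at their own pace and stop on an object; "squeeze" is the grip in N (left out, the last holds). Time passes only in rows, so rows that do not move let the fingers close. It gives the time, the measured TCP pose, the force, the opening and the grip force at its end, in the units of the state.
- arm.observe(): the state, without advancing time (a new reading comes with each control period).
- arm.get_image(name): name is "scene" or "side" or "wrist"; returns a dict with "pixels" (400x640x3 uint8, red, green, blue), "range_z" (400x640 float32, m along the optical axis (not along the pixel's ray), 0 where there is no reading), "mtx" (3x3 intrinsics, pixels), "R" (3x3) and "t" (3): a world point X has camera coordinates R X + t; the wrist camera has in their place "tool_from_camera" (4x4, takes a point from camera to tool coordinates, whose origin is the TCP and whose axes are the flange's). Camera axes: x right, y down, z forward; pixel columns grow to the right and rows downward; lengths in m; the calibration is good to about 2 mm. A picture is of the moment at which its call begins: read the wrist's pose just before it.
- arm.sign_off(): hands the job in; it is judged then, once.
The state is a dict: "clock": time; "joints": joint angles; "dq": joint speeds; "joint_efforts": joint torques, N m; "position": TCP position; "ee_rot": TCP orientation; "force": force on the tool from outside, world axes, zero at the start; "ft_torque": the same for the moment, N m; "width": opening from 0.0 (shut) to 1.0 (fully open); "gripper_force": force on a finger pad.
Only numpy, scipy, OpenCV 4.12 (cv2) and the standard library are available. Lean on these libraries where they do the work, as an engineer would, in place of code of your own. Each camera call takes 0.05 s, during which the arm holds its last target. There are 200 camera calls.

TASK

Turn the red crank clockwise so that the jaw pushes the whetstone against the end stop and grips it firmly, by feel and without straining it. Then slide the yellow lock all the way to its stop at the red block. Leave the stone flat in the holder, and do not disturb the other kitchen things.

Things in the scene. Friction and masses are not known exactly. Their poses are not given: they have to be found in the camera images.
- holder: fixed steel whetstone holder: flat bed 84 x 350 x 16 mm (its x, y, z), origin at the centre of its underside. +y is the long axis: blue gear housing (84 x 62 mm, top at 50 mm) with the crank at the +y end, end stop towards the -y end. On its -x side (towards the robot) a flange, out to 90 mm from the centre line, 14 mm high, carries the yellow lock grip
- crank_axis (a point): point on the crank's vertical turning axis, 91 mm above the slab (half the height of the red knob), 125 mm along +y of the holder from its origin
- crank_knob (a point): middle of the upright red crank knob: 23 mm diameter, 50 mm tall, spins freely on its pin, 55 mm from the crank axis; foot 66 mm, top 116 mm above the slab. The steel crank arm below it (56 to 66 mm) passes clear over jaw and stone
- crank (a joint): crank angle in rad; grows CLOCKWISE seen from above, which closes the jaw 7 mm per rad; 2.5 to 8 rad are needed. At 0 the knob is on the holder's -y side of the axis. Free turning, also while the jaw pushes the loose stone along, takes 0.15 to 0.22 N m (3 to 4 N at the knob). When the stone meets the end stop it stiffens: each further 0.007 N m is 1 N of clamping force
- jaw: blue moving jaw, 66 mm wide, 24 mm high, on a slide with a rubber cushion that gives 1 mm per 35 N; origin at the foot of its clamping face, which looks to the holder's -y and travels that way. 6 to 7 N at the knob clamps with about 30 N, 10 N with about 60 N, 14 N or more strains the stone; when let go the drive's friction keeps some 20 N of it
- stone: two-tone whetstone (terracotta over cream), 60 x 180 x 30 mm (x, y, z), 0.55 to 0.9 kg, loose on the bed with a gap at both ends: to the jaw, and to the blue end stop (66 mm wide, 24 high, 22 thick) pinned to the bed beyond its -y end; that gap differs each time (about 3 to 15 mm) and is not measured; origin at the centre of its underside
- lock (a joint): slide of the yellow jaw lock in m: grows towards the holder's -y; 0.070 is its end stop (the red block on the flange) = locked; it starts between 0 and 0.015. Slides against about 2 N and stays where it is left.
- lock_grip (a point): centre of the top of the yellow lock grip, a block 30 (x) x 22 (y) x 38 mm, top 54 mm above the slab, foot 16 mm; 65 mm to the -x side of the holder's centre line
- dabba: bystander: closed round steel masala dabba, 185 mm across, 90 mm tall; origin at the centre of its underside
- red_box: bystander: red plastic container with a white clip-top lid, 108 x 158 x 79 mm; origin at the centre of its underside
- salt_pig: bystander: white ceramic salt pig, 120 mm across, 117 mm tall, with a round slanted mouth; origin at the centre of its underside
- tumbler: bystander: green glass tumbler, 72 mm across, 105 mm tall, standing beyond the holder; origin at the centre of its underside
- strainer: bystander: steel tea strainer lying bowl up, bowl 80 mm across and 30 mm tall, handle 130 mm from the bowl's centre along its +x, lying off the holder's -y end; origin under the bowl's centre
- mortar: bystander: brass mortar, 100 mm across, 85 mm tall; origin at the centre of its underside
Mind the look-alikes: they are no part of the job. Of the things that look like the stone, the middle-sized one is meant.

How it is judged:
By the outcome, as a careful person would: the job done as asked, in the order asked, and still so for the second after the job is handed in, with the robot touching nothing.
It also fails if it takes over 67 s, if anything falls off the work surface, if the arm or the gripper's body presses on something with over 40 N, if the wrist force passes 120 N, or if a joint passes its speed limit or range.

## Working session

There is one attempt and no reset: what is moved stays moved. The work goes in short steps, Python scripts to look and compute and a tool call to move; the robot and the scene stay as the last step left them, time stands still between calls to the robot, and variables do not carry over. Pictures are saved under pics/ and viewed, at most 10 in all, crops included, and the job is handed in when it is done.

Besides the shell and the picture viewer there is one more tool, called after ">>>" by a JSON object that holds its "op" and its "data", one argument or row to a line. carry_out: Moves the arm, as the interface text tells. Shift numbers are shares of 0.025 m and turn numbers shares of 0.1 rad, none past 1 either way. Its arguments: {"type":"object","properties":{"commands":{"type":"array"},"squeeze":{"type":"number"}},"required":["commands"]}

```bash
mkdir -p pics
python3 - <<'E'
from cell import arm
import cv2,numpy as np
s=arm.observe();print({k:np.round(v,3) for k,v in s.items()})
for n in("scene","side"):
    d=arm.get_image(n);np.savez(f"{n}0.npz",**d);cv2.imwrite(f"pics/{n}0.png",d["pixels"][:,:,::-1])
    print(n,d["mtx"],d["R"],d["t"])
E
```

```text
{'clock': np.float64(0.0), 'joints': array([-0.103,  0.435,  0.025,  1.574, -0.012,  1.134, -0.075]), 'dq': array([-0.001,  0.   , -0.001,  0.003,  0.002,  0.001, -0.002]), 'joint_efforts': array([ 0.0000e+00, -6.6785e+01,  9.8500e-01, -3.1446e+01, -6.1000e-02,
        4.3000e-02,  0.0000e+00]), 'position': array([ 0.624, -0.   ,  0.226]), 'ee_rot': array([-2.221e+00, -2.221e+00,  2.000e-03]), 'force': array([ 0.446, -0.896,  0.319]), 'ft_torque': array([-0.018,  0.046, -0.   ]), 'gripper_force': np.float64(0.0), 'width': np.float64(1.002)}
scene [[511.03306553   0.         327.88180622]
 [  0.         511.03306553 201.32098315]
 [  0.           0.           1.        ]] [[ 0.73726164  0.67560652  0.00104897]
 [ 0.46354529 -0.50471719 -0.72827626]
 [-0.49149876  0.5374164  -0.68528285]] [-0.31149371 -0.19902879  1.93132984]
side [[369.89178361   0.         323.51868596]
 [  0.         369.89178361 198.49858448]
 [  0.           0.           1.        ]] [[-0.78459704 -0.61959071  0.02269005]
 [-0.3432576   0.40361405 -0.84809783]
 [ 0.51631551 -0.67320357 -0.52935361]] [0.35471039 0.25560591 1.10980455]
```

View pics/scene0.png

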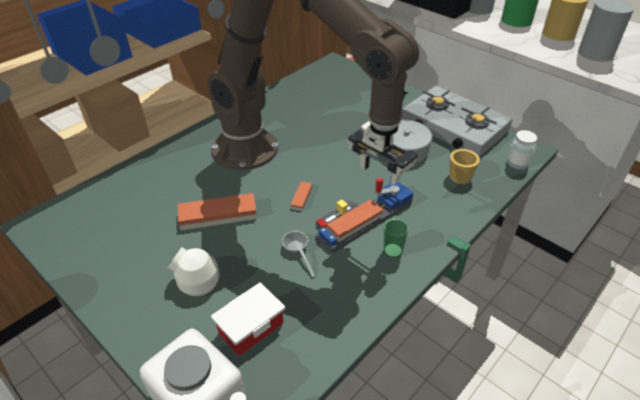

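View pics/side0.png

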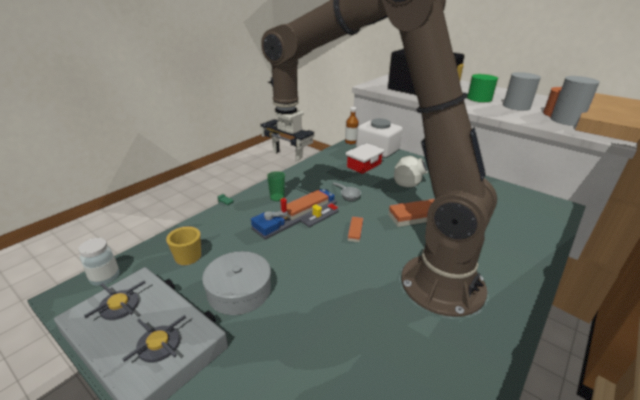

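Scene view: holder around (365,215), red knob (379,185), yellow grip (342,207), red block (322,223), blue housing (395,198), end stop (327,237). Side view: knob (283,204), grip (317,211), housing (268,221). I'll triangulate these points and check the wrist view.

```bash
cat > h.py <<'E'
import numpy as np,cv2
from scipy.spatial.transform import Rotation as Ro
def mask(px,c):
    h=cv2.cvtColor(np.ascontiguousarray(px),cv2.COLOR_RGB2HSV);H,S,V=[h[...,i].astype(int) for i in range(3)]
    return {'red':((H<4)|(H>174))&(S>170)&(V>60),'yellow':(H>20)&(H<32)&(S>140)&(V>90),'blue':(H>100)&(H<125)&(S>120)&(V>40),'orange':(H>=4)&(H<14)&(S>110)&(V>90)}[c]
def blobs(m,amin=6):
    n,l,st,ce=cv2.connectedComponentsWithStats(m.astype(np.uint8))
    return [(l==i,st[i],ce[i]) for i in range(1,n) if st[i,4]>=amin]
def wristpose(d,s):
    T=np.eye(4);T[:3,:3]=Ro.from_rotvec(s['ee_rot']).as_matrix();T[:3,3]=s['position']
    W=T@d['tool_from_camera'];return W[:3,:3].T,-W[:3,:3].T@W[:3,3]
def ray(d,uv):
    v=np.linalg.solve(d['mtx'],[uv[0],uv[1],1]);return -d['R'].T@d['t'],d['R'].T@v
def onz(d,uv,z):
    o,v=ray(d,uv);return o+v*(z-o[2])/v[2]
def tri(d1,u1,d2,u2):
    o,a=ray(d1,u1);p,b=ray(d2,u2)
    k=np.linalg.lstsq(np.c_[a,-b],p-o,rcond=None)[0];x,y=o+a*k[0],p+b*k[1]
    return (x+y)/2,np.linalg.norm(x-y)
E
python3 - <<'E'
from cell import arm
from h import *
s=arm.observe();d=arm.get_image('wrist');d['R'],d['t']=wristpose(d,s);np.savez('wrist0.npz',**d)
cv2.imwrite('pics/wrist0.png',d['pixels'][:,:,::-1])
for n,box in(('scene',(300,170,420,250)),('side',(240,185,350,240)),('wrist',(0,0,640,400))):
    d=dict(np.load(n+'0.npz'))
    for c in('red','yellow','blue','orange'):
        m=mask(d['pixels'],c);b=np.zeros_like(m);b[box[1]:box[3],box[0]:box[2]]=1
        for mm,st,ce in blobs(m&b,8 if n!='wrist' else 60):
            z=d['range_z'][mm];z=np.median(z[z>0]) if (z>0).any() else 0
            o,v=ray(d,ce);print(n,c,st,ce.round(1),(o+v*z).round(3))
E
```

```text
scene red [377 179   5  13  53] [378.7 184.4] [0.566 0.082 0.104]
scene red [317 219  10   7  40] [321.4 222.3] [ 0.492 -0.106  0.023]
scene yellow [338 203   9  11  67] [341.5 208.1] [ 0.509 -0.03   0.042]
scene blue [378 182  35  28 443] [396.4 197.3] [0.609 0.128 0.043]
scene blue [385 184   5   4  12] [387.2 185.8] [0.557 0.146 0.051]
scene blue [319 228  17  18 137] [326.9 236.9] [ 0.556 -0.15   0.036]
scene orange [300 182  12  26 194] [303.9 192. ] [ 0.347 -0.037  0.016]
scene orange [327 200  56  38 913] [354.2 218.2] [ 0.571 -0.04   0.046]
side red [281 199   5  12  49] [283.3 204.3] [0.554 0.099 0.101]
side red [329 204   7   5  20] [332.2 206.2] [ 0.489 -0.1    0.021]
side yellow [312 204  10  13  92] [316.5 210.1] [ 0.498 -0.015  0.042]
side blue [325 190   4   5  12] [326.6 192. ] [ 0.554 -0.148  0.037]
side blue [329 195   5   6  24] [331.1 197.5] [ 0.522 -0.135  0.031]
side blue [251 213  33  22 422] [266.2 223.7] [0.578 0.162 0.042]
side orange [286 190  42  26 491] [305.  202.1] [ 0.564 -0.027  0.044]
side orange [348 230   2   8  10] [348.8 233.9] [0.34  0.002 0.021]
wrist red [241  77  32  26 538] [254.2  89.5] [0.565 0.092 0.116]
wrist yellow [288  94   8  32 110] [291.5 110. ] [0.585 0.076 0.017]
wrist yellow [209 180  34  27 718] [225.6 193.2] [ 0.51  -0.017  0.052]
wrist yellow [488 252  15  21  96] [496.  262.5] [0.673 0.033 0.309]
wrist yellow [483 279  22  24 164] [496.2 293.5] [0.673 0.025 0.312]
wrist yellow [147 281  13  22 115] [152. 292.] [0.578 0.026 0.313]
wrist yellow [487 313 120  11 649] [547.2 318.2] [0.683 0.021 0.318]
wrist blue [ 254    0   88   81 4515] [300.2  30.9] [0.6   0.152 0.051]
wrist blue [262  60  10  11  74] [265.6  64.1] [0.563 0.121 0.046]
wrist blue [279  79  44  18 491] [301.8  87.3] [0.6   0.099 0.04 ]
wrist orange [ 249  124   68  140 7063] [281.5 193.7] [ 0.574 -0.019  0.046]
wrist orange [  71  165   82   72 2680] [109.9 203. ] [ 0.349 -0.039  0.019]
```

View pics/wrist0.png

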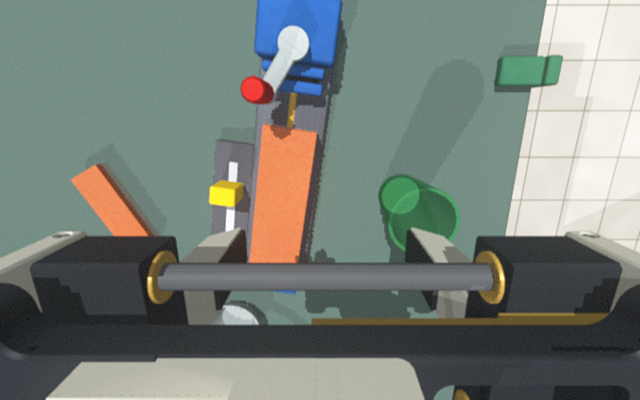

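Wrist view: knob top (254,89), crank hub (292,43), yellow grip top (225,193), stone (282,194), jaw (302,87). Next I'll get the holder axis and the jaw and stop gaps.

Run:
```python
from h import *
W,S,D=[dict(np.load(n+'0.npz')) for n in('wrist','scene','side')]
def pts(d):
    v,u=np.mgrid[0:400,0:640];z=d['range_z'];P=np.stack([(u-d['mtx'][0,2])/d['mtx'][0,0]*z,(v-d['mtx'][1,2])/d['mtx'][1,1]*z,z],-1)
    return (P-d['t'])@d['R'],z>0
for n,d in(('w',W),('s',S),('d',D)):
    P,ok=pts(d)
    near=ok&(P[...,0]>.48)&(P[...,0]<.7)&(P[...,1]>-.2)&(P[...,1]<.25)
    for c,lo,hi in(('orange',.035,.055),('blue',.042,.058),('blue',.03,.043),('red',.105,.125),('yellow',.048,.06)):
        m=mask(d['pixels'],c)&near&(P[...,2]>lo)&(P[...,2]<hi)
        for mm,st,ce in blobs(m,8):
            r=cv2.minAreaRect((P[mm][:,:2]*1000).astype(np.float32));print(n,c,lo,st[4],'rect',np.round(r[0],1),np.round(r[1],1),round(r[2],1),'z',np.median(P[mm][:,2]).round(4),'px',ce.round())
k=[b for b in blobs(mask(S['pixels'],'red')) if 375<b[2][0]<383][0][2];k2=[b for b in blobs(mask(D['pixels'],'red')) if 278<b[2][0]<288][0][2]
print('knob tri',tri(S,k,D,k2))
print('lock tri',tri(S,(341.5,208.1),D,(316.5,210.1)))
print('red block tri',tri(S,(321.4,222.3),D,(332.2,206.2)))
P,ok=pts(W)
for u,v in((292,43),(286,40),(298,48),(254,88),(275,68)): print((u,v),P[v,u].round(4))
for n,d,b in(('sc',S,(300,165,430,255)),('si',D,(235,180,345,245))):
    cv2.imwrite(f'pics/{n}c.png',cv2.resize(d['pixels'][b[1]:b[3],b[0]:b[2],::-1],None,fx=6,fy=6,interpolation=cv2.INTER_CUBIC))
```

```text
w orange 0.035 6886 rect [571.9 -27.3] [169.6  60.1] 81.0 z 0.046 px [281. 193.]
w blue 0.042 3997 rect [596.2 155.3] [59.2 83.7] 82.3 z 0.05 px [299.  26.]
w blue 0.042 73 rect [562.3 121.7] [11.2  7.8] 57.0 z 0.0463 px [266.  64.]
w blue 0.042 330 rect [605.2 115.2] [10.1 36.2] 81.8 z 0.0464 px [307.  71.]
w blue 0.03 22 rect [561.6 130.7] [ 0.5 12.8] 81.4 z 0.0367 px [266.  56.]
w blue 0.03 65 rect [614.2 123.2] [ 2.6 38.1] 86.3 z 0.0363 px [316.  64.]
w blue 0.03 34 rect [607.3 109.9] [ 1.5 30.6] 84.9 z 0.0383 px [310.  77.]
w blue 0.03 474 rect [598.2 100.2] [12.4 46. ] 81.9 z 0.0404 px [302.  87.]
w blue 0.03 27 rect [ 573.1 -154. ] [ 2.6 21.2] 84.4 z 0.0397 px [287. 291.]
w red 0.105 505 rect [563.5  91.9] [19.9 19.9] 69.0 z 0.1159 px [253.  89.]
w yellow 0.048 490 rect [505.5 -20.1] [22.6 29.9] 82.0 z 0.0536 px [222. 195.]
s orange 0.035 884 rect [568.1 -34.9] [188.6  68. ] 82.1 z 0.0464 px [354. 218.]
s blue 0.042 244 rect [601.3 140.8] [99.3 73.2] 87.4 z 0.049 px [399. 194.]
s blue 0.042 12 rect [556.7 144.4] [21.9 10. ] 76.2 z 0.0515 px [387. 186.]
s blue 0.042 10 rect [ 5
[... 644 characters left out ...]
3 z 0.0372 px [331. 196.]
d blue 0.03 110 rect [586.9 142.5] [92.9 82.4] 81.3 z 0.0372 px [269. 225.]
d red 0.105 20 rect [555.7  97.5] [13.9 13.3] 69.3 z 0.1138 px [283. 201.]
d yellow 0.048 34 rect [501.5 -19.5] [23.5 28.2] 81.1 z 0.0526 px [317. 207.]
knob tri (array([0.5602985 , 0.09158637, 0.09441383]), np.float64(0.0006420892740800901))
lock tri (array([ 0.50484015, -0.0243228 ,  0.03488176]), np.float64(0.0008813661385934098))
red block tri (array([ 0.49044201, -0.10325257,  0.01888229]), np.float64(0.0018559534271470478))
(292, 43) [0.593  0.1372 0.0673]
(286, 40) [0.5871 0.1403 0.0653]
(298, 48) [0.5986 0.133  0.0663]
(254, 88) [0.5649 0.0927 0.117 ]
(275, 68) [0.575  0.1154 0.0638]
```

View pics/scc.png

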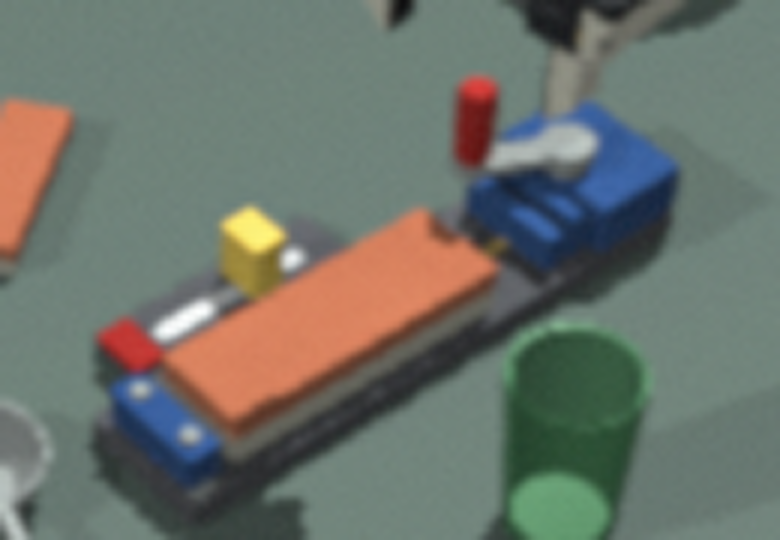

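The crop shows the jaw (blue, around crop (540,225)), a large gap to the stone, and a smaller gap to the stop at bottom left. Estimates:
- Holder +y is about (0.143, 0.990).
- Crank axis is about (0.5925, 0.1375), knob about (0.562, 0.092).
- Crank angle is about 0.44 rad.
- Total jaw travel is about 50 mm, or 7 rad.

Now I'll approach the knob from above.

>>> {"op": "carry_out", "data": {
  "commands": [
    [0.5, 0.92, -0.62, 0.8, 0, 0, 0],
    [0.5, 0.92, -0.62, 0.8, 0, 0, 0],
    [0.5, 0.92, -0.62, 0.8, 0, 0, 0],
    [0.5, 0.92, -0.62, 0.8, 0, 0, 0],
    [0.5, 0, 0, 0, 0, 0, 0],
    [0.5, 0, 0, 0, 0, 0, 0],
    [0.5, 0, 0, 0, 0, 0, 0]
  ],
  "squeeze": 20
}}

```text
clock: 0.85
position: [0.5639, 0.091, 0.1473]
ee_rot: [2.222, 2.219, 0.001]
force: [0.9, -1.4, -0.4]
width: 0.508
gripper_force: 0.0
```

Run:
```python
from cell import arm
from h import *
s=arm.observe();d=arm.get_image('wrist');d['R'],d['t']=wristpose(d,s);np.savez('wrist1.npz',**d)
print(s['position'],s['width'],s['force'],s['ee_rot'])
for mm,st,ce in blobs(mask(d['pixels'],'red'),60): print(st,ce,onz(d,ce,.116).round(4))
cv2.imwrite('pics/wrist1.png',d['pixels'][:,:,::-1])
```

```text
[0.56392899 0.09102946 0.14726672] 0.5078229582882808 [ 0.85443247 -1.413129   -0.37262201] [2.22206231e+00 2.21924330e+00 8.95851806e-04]
[ 308  193   31   43 1051] [322.88487155 214.92102759] [0.563  0.0977 0.116 ]
```

View pics/wrist1.png

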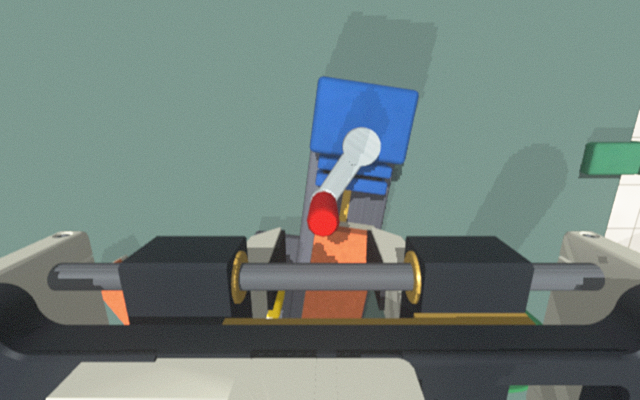

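The knob (322,215) is centred between the fingers, with the hub at (361,147). I'll descend and close.

>>> {"op": "carry_out", "data": {
  "commands": [
    [0.5, 0.04, 0, 0.98, 0, 0, 0],
    [0.5, 0, 0, 0.98, 0, 0, 0],
    [0.5, 0, 0, 0.94, 0, 0, 0],
    [0.5, 0, 0, 0, 0, 0, 0],
    [0.15, 0, 0, 0, 0, 0, 0],
    [0.15, 0, 0, 0, 0, 0, 0],
    [0.15, 0, 0, 0, 0, 0, 0],
    [0.15, 0, 0, 0, 0, 0, 0]
  ],
  "squeeze": 25
}}

```text
clock: 1.7
position: [0.5634, 0.093, 0.0753]
ee_rot: [2.221, 2.221, 0.001]
force: [-2.3, -0.8, 5.5]
width: 0.24
gripper_force: 25.0
```

Run:
```python
from cell import arm
from h import *
d=dict(np.load('wrist1.npz'));print(onz(d,(361,147),.067),onz(d,(322,220),.116))
# hub by bright low-sat mask
px=d['pixels'];h=cv2.cvtColor(px,cv2.COLOR_RGB2HSV)
m=np.zeros((400,640),np.uint8);m[120:180,335:390]=((h[...,1]<60)&(h[...,2]>120))[120:180,335:390]
m=cv2.morphologyEx(m,cv2.MORPH_OPEN,cv2.getStructuringElement(cv2.MORPH_ELLIPSE,(25,25)))
for b in blobs(m): print(b[1],b[2],onz(d,b[2],.067))
s=arm.observe();print({k:np.round(s[k],3) for k in('position','force','width','gripper_force')})
```

```text
[0.59313634 0.13751021 0.067     ] [0.56243809 0.0940874  0.116     ]
[ 343  127   37   41 1207] [360.42004971 147.1996686 ] [0.59268065 0.1373536  0.067     ]
{'position': array([0.563, 0.093, 0.075]), 'force': array([-2.263, -0.754,  5.54 ]), 'width': np.float64(0.24), 'gripper_force': np.float64(25.0)}
```

```bash
cat > plan.py <<'E'
import sys
from cell import arm
from h import *
C=np.array([.5929,.1374]);R=.055
# args: step(rad) n [offset tcp-knob along y mm]; plans from the measured pose onto the circle
st,n=float(sys.argv[1]),int(sys.argv[2]);off=np.array([0,float(sys.argv[3])/1000 if len(sys.argv)>3 else 0.])
s=arm.observe();p=s['position'][:2]-off;v=p-C;a=np.arctan2(v[1],v[0])
f=s['force'][:2];er=v/np.linalg.norm(v);et=np.array([er[1],-er[0]])
print('t',s['clock'],'z',s['position'][2].round(4),'phi',round((-a-np.radians(98.2))%(2*np.pi),3),'r',np.linalg.norm(v).round(4),'F',np.round(s['force'],1),'rad/tan(cw)',(f@er).round(2),(f@et).round(2))
q=p
for i in range(n):
    t=C+R*np.array([np.cos(a-st*(i+1)),np.sin(a-st*(i+1))]);d=(t-q)/.025;q=t;print([0.15,round(d[1],2),round(d[0],2),0,0,0,0],end=', ')
print()
E
python3 plan.py 0.25 6
```

```text
t 1.7 z 0.0753 phi 0.444 r 0.0534 F [-2.3 -0.8  5.5] rad/tan(cw) 1.88 1.47
[0.15, np.float64(0.3), np.float64(-0.45), 0, 0, 0, 0], [0.15, np.float64(0.45), np.float64(-0.31), 0, 0, 0, 0], [0.15, np.float64(0.51), np.float64(-0.19), 0, 0, 0, 0], [0.15, np.float64(0.55), np.float64(-0.06), 0, 0, 0, 0], [0.15, np.float64(0.54), np.float64(0.08), 0, 0, 0, 0], [0.15, np.float64(0.51), np.float64(0.21), 0, 0, 0, 0],
```

>>> {"op": "carry_out", "data": {
  "commands": [
    [0.15, 0.32, -0.45, 0, 0, 0, 0],
    [0.15, 0.45, -0.31, 0, 0, 0, 0],
    [0.15, 0.51, -0.19, 0, 0, 0, 0],
    [0.15, 0.55, -0.06, 0, 0, 0, 0],
    [0.15, 0.54, 0.08, 0, 0, 0, 0],
    [0.15, 0.51, 0.21, 0, 0, 0, 0]
  ]
}}

```text
clock: 2.3
position: [0.5443, 0.166, 0.0753]
ee_rot: [2.221, 2.222, 0.0]
force: [2.0, -4.8, 8.3]
width: 0.244
gripper_force: 25.0
```

```bash
python3 plan.py 0.28 8
```

```text
t 2.3 z 0.0753 phi 1.96 r 0.0564 F [ 2.  -4.8  8.3] rad/tan(cw) -4.21 -3.14
[0.15, np.float64(0.45), np.float64(0.43), 0, 0, 0, 0], [0.15, np.float64(0.36), np.float64(0.5), 0, 0, 0, 0], [0.15, np.float64(0.2), np.float64(0.58), 0, 0, 0, 0], [0.15, np.float64(0.04), np.float64(0.61), 0, 0, 0, 0], [0.15, np.float64(-0.13), np.float64(0.6), 0, 0, 0, 0], [0.15, np.float64(-0.3), np.float64(0.54), 0, 0, 0, 0], [0.15, np.float64(-0.43), np.float64(0.44), 0, 0, 0, 0], [0.15, np.float64(-0.54), np.float64(0.3), 0, 0, 0, 0],
```

>>> {"op": "carry_out", "data": {
  "commands": [
    [0.15, 0.45, 0.43, -0.04, 0, 0, 0],
    [0.15, 0.36, 0.5, -0.04, 0, 0, 0],
    [0.15, 0.2, 0.58, 0, 0, 0, 0],
    [0.15, 0.04, 0.61, 0, 0, 0, 0],
    [0.15, -0.13, 0.6, 0, 0, 0, 0],
    [0.15, -0.3, 0.54, 0, 0, 0, 0],
    [0.15, -0.43, 0.44, 0, 0, 0, 0],
    [0.15, -0.54, 0.3, 0, 0, 0, 0]
  ]
}}

```text
clock: 3.1
position: [0.6446, 0.1578, 0.0756]
ee_rot: [-2.218, -2.223, -0.0]
force: [-2.5, 3.8, -4.1]
width: 0.238
gripper_force: 25.0
```

```bash
python3 plan.py 0.25 8
```

```text
t 3.1 z 0.0756 phi 4.194 r 0.0556 F [-2.5  3.8 -4.1] rad/tan(cw) -0.9 -4.43
[0.15, np.float64(-0.54), np.float64(0.11), 0, 0, 0, 0], [0.15, np.float64(-0.55), np.float64(0.0), 0, 0, 0, 0], [0.15, np.float64(-0.53), np.float64(-0.14), 0, 0, 0, 0], [0.15, np.float64(-0.48), np.float64(-0.26), 0, 0, 0, 0], [0.15, np.float64(-0.4), np.float64(-0.37), 0, 0, 0, 0], [0.15, np.float64(-0.3), np.float64(-0.46), 0, 0, 0, 0], [0.15, np.float64(-0.17), np.float64(-0.52), 0, 0, 0, 0], [0.15, np.float64(-0.04), np.float64(-0.55), 0, 0, 0, 0],
```

>>> {"op": "carry_out", "data": {
  "commands": [
    [0.15, -0.54, 0.11, 0.04, 0, 0, 0],
    [0.15, -0.55, 0, 0, 0, 0, 0],
    [0.15, -0.53, -0.14, 0, 0, 0, 0],
    [0.15, -0.48, -0.26, 0, 0, 0, 0],
    [0.15, -0.4, -0.37, 0, 0, 0, 0],
    [0.15, -0.3, -0.46, 0, 0, 0, 0],
    [0.15, -0.17, -0.52, 0, 0, 0, 0]
  ]
}}

```text
clock: 3.8
position: [0.6028, 0.0847, 0.0755]
ee_rot: [-2.218, -2.221, -0.005]
force: [0.7, 15.3, -3.9]
width: 0.239
gripper_force: 25.0
```

```bash
python3 plan.py 0.15 8
python3 - <<'E'
from cell import arm
from h import *
S=arm.get_image('scene');cv2.imwrite('pics/s2.png',cv2.resize(S['pixels'][165:255,300:430,::-1],None,fx=6,fy=6,interpolation=cv2.INTER_CUBIC))
E
```

```text
t 3.8 z 0.0755 phi 5.954 r 0.0536 F [ 0.7 15.3 -3.9] rad/tan(cw) -14.93 -3.48
[0.15, np.float64(-0.09), np.float64(-0.32), 0, 0, 0, 0], [0.15, np.float64(0.01), np.float64(-0.33), 0, 0, 0, 0], [0.15, np.float64(0.06), np.float64(-0.32), 0, 0, 0, 0], [0.15, np.float64(0.11), np.float64(-0.31), 0, 0, 0, 0], [0.15, np.float64(0.15), np.float64(-0.29), 0, 0, 0, 0], [0.15, np.float64(0.2), np.float64(-0.26), 0, 0, 0, 0], [0.15, np.float64(0.23), np.float64(-0.23), 0, 0, 0, 0], [0.15, np.float64(0.27), np.float64(-0.19), 0, 0, 0, 0],
```

View pics/s2.png

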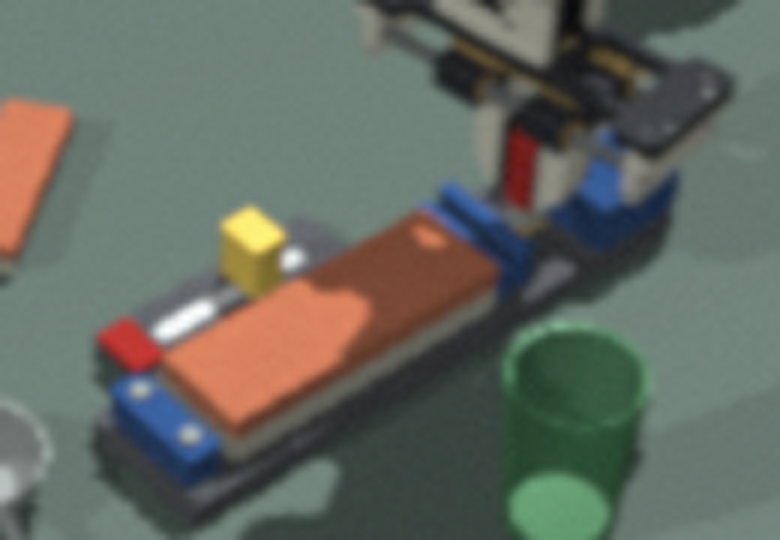

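The jaw (490,235) has just reached the stone, and the gap to the stop still remains. The radial force shows my path is 1–2 mm too far out on this side, so I'll shift it and go in smaller steps.

```bash
python3 plan.py 0.15 5 1.4
```

```text
t 3.85 z 0.0754 phi 5.994 r 0.0548 F [-3.6 11.6  0. ] rad/tan(cw) -11.99 1.88
[0.15, np.float64(-0.03), np.float64(-0.33), 0, 0, 0, 0], [0.15, np.float64(0.03), np.float64(-0.33), 0, 0, 0, 0], [0.15, np.float64(0.07), np.float64(-0.32), 0, 0, 0, 0], [0.15, np.float64(0.12), np.float64(-0.31), 0, 0, 0, 0], [0.15, np.float64(0.17), np.float64(-0.28), 0, 0, 0, 0],
```

>>> {"op": "carry_out", "data": {
  "commands": [
    [0.15, 0.05, -0.33, 0, 0, 0, 0],
    [0.15, 0.05, -0.33, 0, 0, 0, 0],
    [0.15, 0.07, -0.32, 0, 0, 0, 0],
    [0.15, 0.12, -0.31, 0, 0, 0, 0]
  ]
}}

```text
clock: 4.25
position: [0.5723, 0.0882, 0.0756]
ee_rot: [2.221, 2.219, 0.002]
force: [4.4, 1.9, -5.5]
width: 0.237
gripper_force: 25.0
```

```bash
python3 plan.py 0.12 4 1.4
```

```text
t 4.25 z 0.0756 phi 0.244 r 0.0546 F [ 4.4  1.9 -5.5] rad/tan(cw) -3.41 -3.41
[0.15, np.float64(0.1), np.float64(-0.24), 0, 0, 0, 0], [0.15, np.float64(0.14), np.float64(-0.22), 0, 0, 0, 0], [0.15, np.float64(0.17), np.float64(-0.2), 0, 0, 0, 0], [0.15, np.float64(0.19), np.float64(-0.18), 0, 0, 0, 0],
```

>>> {"op": "carry_out", "data": {
  "commands": [
    [0.15, 0.11, -0.24, 0, 0, 0, 0],
    [0.15, 0.14, -0.22, 0, 0, 0, 0]
  ]
}}

```text
clock: 4.45
position: [0.5605, 0.0947, 0.0755]
ee_rot: [2.222, 2.219, 0.001]
force: [4.7, 0.9, -3.6]
width: 0.238
gripper_force: 25.0
```

```bash
python3 plan.py 0.12 4 1.4
```

```text
t 4.45 z 0.0755 phi 0.49 r 0.0547 F [ 4.7  0.9 -3.6] rad/tan(cw) -3.49 -3.32
[0.15, np.float64(0.16), np.float64(-0.21), 0, 0, 0, 0], [0.15, np.float64(0.19), np.float64(-0.18), 0, 0, 0, 0], [0.15, np.float64(0.21), np.float64(-0.16), 0, 0, 0, 0], [0.15, np.float64(0.23), np.float64(-0.13), 0, 0, 0, 0],
```

>>> {"op": "carry_out", "data": {
  "commands": [
    [0.15, 0.16, -0.2, 0, 0, 0, 0],
    [0.15, 0.19, -0.18, 0, 0, 0, 0]
  ]
}}

```text
clock: 4.65
position: [0.5507, 0.1037, 0.0755]
ee_rot: [2.222, 2.22, -0.0]
force: [4.5, -0.9, -1.2]
width: 0.235
gripper_force: 25.0
```

```bash
python3 plan.py 0.12 4 1.4
```

```text
t 4.65 z 0.0755 phi 0.734 r 0.0549 F [ 4.5 -0.9 -1.2] rad/tan(cw) -2.82 -3.57
[0.15, np.float64(0.21), np.float64(-0.16), 0, 0, 0, 0], [0.15, np.float64(0.23), np.float64(-0.13), 0, 0, 0, 0], [0.15, np.float64(0.24), np.float64(-0.1), 0, 0, 0, 0], [0.15, np.float64(0.25), np.float64(-0.07), 0, 0, 0, 0],
```

>>> {"op": "carry_out", "data": {
  "commands": [
    [0.15, 0.21, -0.15, 0, 0, 0, 0],
    [0.15, 0.23, -0.13, 0, 0, 0, 0]
  ]
}}

```text
clock: 4.85
position: [0.5434, 0.115, 0.0754]
ee_rot: [2.222, 2.22, -0.001]
force: [3.3, -2.6, 1.6]
width: 0.24
gripper_force: 25.0
```

```bash
python3 plan.py 0.12 4 1.4
```

```text
t 4.85 z 0.0754 phi 0.979 r 0.055 F [ 3.3 -2.6  1.6] rad/tan(cw) -1.82 -3.79
[0.15, np.float64(0.24), np.float64(-0.1), 0, 0, 0, 0], [0.15, np.float64(0.25), np.float64(-0.07), 0, 0, 0, 0], [0.15, np.float64(0.26), np.float64(-0.04), 0, 0, 0, 0], [0.15, np.float64(0.26), np.float64(-0.01), 0, 0, 0, 0],
```

>>> {"op": "carry_out", "data": {
  "commands": [
    [0.15, 0.24, -0.1, 0, 0, 0, 0],
    [0.15, 0.25, -0.07, 0, 0, 0, 0]
  ]
}}

```text
clock: 5.05
position: [0.539, 0.1276, 0.0753]
ee_rot: [-2.222, -2.221, 0.001]
force: [0.8, -3.6, 3.9]
width: 0.239
gripper_force: 25.0
```

```bash
python3 plan.py 0.12 4 1.4
python3 - <<'E'
from cell import arm
from h import *
S=arm.get_image('scene');cv2.imwrite('pics/s3.png',cv2.resize(S['pixels'][165:255,300:430,::-1],None,fx=6,fy=6,interpolation=cv2.INTER_CUBIC))
E
```

```text
t 5.05 z 0.0753 phi 1.223 r 0.0551 F [ 0.8 -3.6  3.9] rad/tan(cw) -0.07 -3.73
[0.15, np.float64(0.26), np.float64(-0.03), 0, 0, 0, 0], [0.15, np.float64(0.26), np.float64(-0.01), 0, 0, 0, 0], [0.15, np.float64(0.26), np.float64(0.03), 0, 0, 0, 0], [0.15, np.float64(0.26), np.float64(0.06), 0, 0, 0, 0],
```

View pics/s3.png

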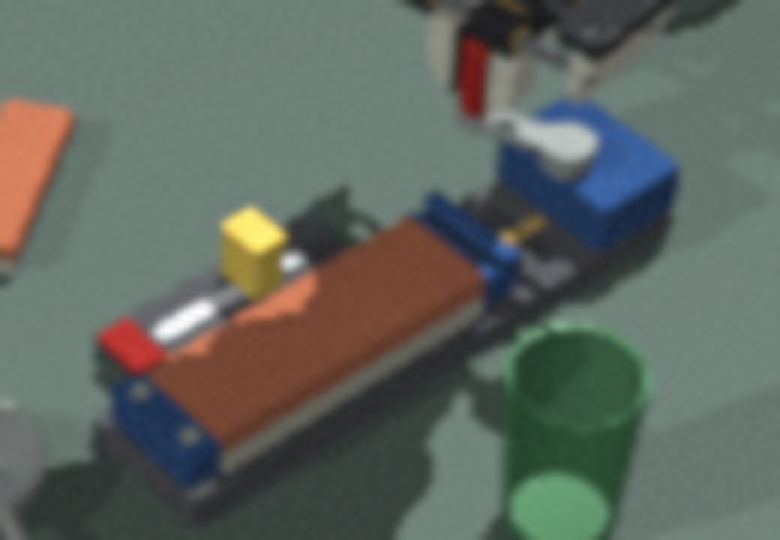

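The stone has moved with the jaw and its lower-left edge (150,375)–(220,445) is almost at the stop, so contact is near. Continuing in small steps.

>>> {"op": "carry_out", "data": {
  "commands": [
    [0.15, 0.26, -0.03, 0, 0, 0, 0],
    [0.15, 0.13, 0, 0, 0, 0, 0]
  ]
}}

```text
clock: 5.3
position: [0.5378, 0.1369, 0.0753]
ee_rot: [-2.221, -2.221, 0.003]
force: [-3.0, -7.1, 9.7]
width: 0.24
gripper_force: 25.0
```

```bash
python3 plan.py 0.1 4 1.4
```

```text
t 5.3 z 0.0753 phi 1.393 r 0.0551 F [-3.  -7.1  9.7] rad/tan(cw) 3.27 -6.99
[0.15, np.float64(0.22), np.float64(0.01), 0, 0, 0, 0], [0.15, np.float64(0.22), np.float64(0.03), 0, 0, 0, 0], [0.15, np.float64(0.21), np.float64(0.05), 0, 0, 0, 0], [0.15, np.float64(0.21), np.float64(0.07), 0, 0, 0, 0],
```

Stiffening has begun, about 7 N tangential. One small step, then settle and read.

>>> {"op": "carry_out", "data": {
  "commands": [
    [0.15, 0.08, 0.01, 0, 0, 0, 0],
    [0.15, 0, 0, 0, 0, 0, 0]
  ]
}}

```text
clock: 5.5
position: [0.5377, 0.1384, 0.0753]
ee_rot: [-2.221, -2.221, 0.005]
force: [-3.4, -5.3, 10.6]
width: 0.238
gripper_force: 25.0
```

```bash
python3 plan.py 0.05 3 1.4
```

```text
t 5.5 z 0.0753 phi 1.42 r 0.0552 F [-3.4 -5.3 10.6] rad/tan(cw) 3.44 -5.31
[0.15, np.float64(0.11), np.float64(0.01), 0, 0, 0, 0], [0.15, np.float64(0.11), np.float64(0.01), 0, 0, 0, 0], [0.15, np.float64(0.11), np.float64(0.01), 0, 0, 0, 0],
```

>>> {"op": "carry_out", "data": {
  "commands": [
    [0.15, 0.1, 0.01, 0, 0, 0, 0],
    [0.15, 0.1, 0.01, 0, 0, 0, 0]
  ]
}}

```text
clock: 5.7
position: [0.5378, 0.1423, 0.0752]
ee_rot: [-2.222, -2.22, 0.007]
force: [-6.1, -9.1, 12.8]
width: 0.239
gripper_force: 25.0
```

```bash
python3 plan.py 0.05 3 1.4
```

```text
t 5.7 z 0.0752 phi 1.492 r 0.0552 F [-6.1 -9.1 12.8] rad/tan(cw) 5.49 -9.5
[0.15, np.float64(0.11), np.float64(0.02), 0, 0, 0, 0], [0.15, np.float64(0.11), np.float64(0.02), 0, 0, 0, 0], [0.15, np.float64(0.11), np.float64(0.02), 0, 0, 0, 0],
```

Tangential load is about 9 N while moving, a firm clamp of about 50 N that stays below straining. I'll stop here, release the knob and rise straight up.

>>> {"op": "carry_out", "data": {
  "commands": [
    [0.24, 0, 0, 0, 0, 0, 0],
    [0.45, 0, 0, 0, 0, 0, 0],
    [0.45, 0, 0, 0, 0, 0, 0],
    [0.45, 0, 0, 0, 0, 0, 0],
    [0.45, 0, 0, -0.5, 0, 0, 0],
    [0.45, 0, 0, -0.9, 0, 0, 0],
    [0.45, 0, 0, -0.9, 0, 0, 0],
    [0.45, 0, 0, -0.2, 0, 0, 0]
  ]
}}

```text
clock: 6.5
position: [0.5411, 0.145, 0.1408]
ee_rot: [2.22, 2.22, 0.007]
force: [0.8, 0.3, -0.3]
width: 0.45
gripper_force: 0.0
```

Run:
```python
from cell import arm
from h import *
s=arm.observe();print({k:np.round(s[k],3) for k in('clock','position','ee_rot','force','width')})
d=arm.get_image('wrist');d['R'],d['t']=wristpose(d,s);cv2.imwrite('pics/w4.png',d['pixels'][:,:,::-1])
S=arm.get_image('scene');D=arm.get_image('side')
a=[b[2] for b in blobs(mask(S['pixels'],'yellow')) if 325<b[2][0]<355 and 190<b[2][1]<225];c=[b[2] for b in blobs(mask(D['pixels'],'yellow')) if 300<b[2][0]<335 and 195<b[2][1]<225]
print('lock',a,c,tri(S,a[0],D,c[0]))
for b in blobs(mask(S['pixels'],'red')):
    if 300<b[2][0]<420 and 160<b[2][1]<240: print(b[1],b[2])
cv2.imwrite('pics/s4.png',cv2.resize(S['pixels'][165:255,300:430,::-1],None,fx=6,fy=6,interpolation=cv2.INTER_CUBIC))
```

```text
{'clock': np.float64(6.5), 'position': array([0.541, 0.145, 0.141]), 'ee_rot': array([2.22 , 2.22 , 0.007]), 'force': array([ 0.774,  0.329, -0.328]), 'width': np.float64(0.45)}
lock [array([341.7260274, 208.       ])] [array([316.4673913 , 210.11956522])] (array([ 0.50493652, -0.02378081,  0.03502781]), np.float64(0.000291544434082758))
[378 170   5  13  49] [380.16326531 175.85714286]
[317 219  10   7  38] [321.44736842 222.31578947]
```

View pics/s4.png

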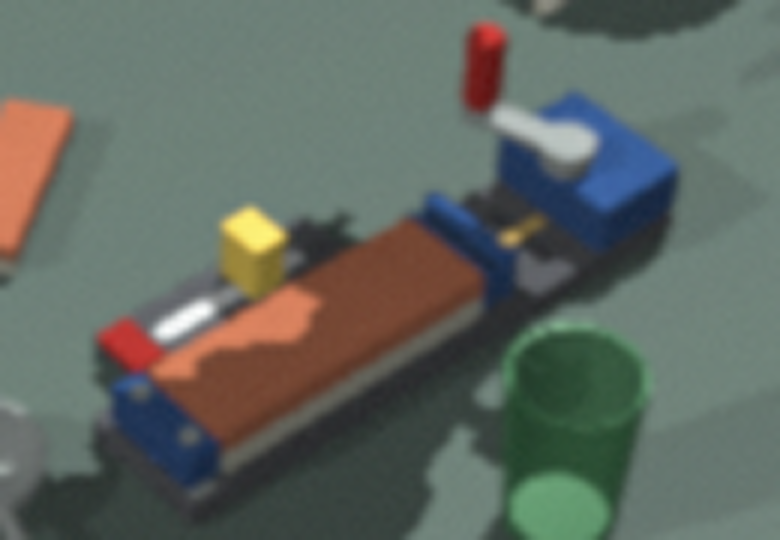

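The stone is hard against the stop (165,400) and the jaw is on it (470,245). The crank is released and the yellow grip is still at (255,250). Next I'll close the fingers and go behind the grip on its +y side, with a yaw of +0.143 rad.

>>> {"op": "carry_out", "data": {
  "commands": [
    [0, -0.89, -0.2, 0, 0, 0, 0],
    [0, -0.89, -0.2, 0, 0, 0, 0],
    [0, -0.89, -0.21, 0, 0, 0, 0],
    [0, -0.89, -0.21, 0, 0, 0, 0],
    [0, -0.89, -0.21, 0, 0, 0, 0],
    [0, -0.89, -0.21, 0, 0, 0, 0],
    [0, 0, 0, 0, 0, 0, 0.72],
    [0, 0, 0, 0, 0, 0, 0.71]
  ],
  "squeeze": 25
}}

```text
clock: 7.45
position: [0.5076, 0.0096, 0.1367]
ee_rot: [-2.379, -2.051, 0.003]
force: [0.5, -0.1, -1.0]
width: 0.003
gripper_force: 0.0
```

```bash
cat > lk.py <<'E'
from cell import arm
from h import *
s=arm.observe();M=Ro.from_rotvec(s['ee_rot']).as_matrix()
print({k:np.round(s[k],3) for k in('clock','position','force','width')},'toolx',M[:,0].round(3))
hy=np.array([.143,.99]);hx=np.array([.99,-.143]);r=s['position'][:2]-[.5055,-.0205];print('rel lock along hy,hx',(r@hy).round(4),(r@hx).round(4),'Fpush',(s['force'][:2]@hy).round(2))
E
python3 lk.py
```

```text
{'clock': np.float64(7.45), 'position': array([0.508, 0.01 , 0.137]), 'force': array([ 0.54 , -0.065, -0.994]), 'width': np.float64(0.003)} toolx [ 0.147  0.989 -0.001]
rel lock along hy,hx 0.0301 -0.0022 Fpush 0.01
```

>>> {"op": "carry_out", "data": {
  "commands": [
    [0, 0.04, 0.09, 0.87, 0, 0, 0],
    [0, 0, 0, 0.87, 0, 0, 0],
    [0, 0, 0, 0.87, 0, 0, 0],
    [0, 0, 0, 0.87, 0, 0, 0],
    [0, 0, 0, 0.8, 0, 0, 0],
    [0, 0, 0, 0, 0, 0, 0]
  ]
}}

```text
clock: 8.05
position: [0.5082, 0.0112, 0.0278]
ee_rot: [-2.372, -2.055, 0.008]
force: [-0.8, -0.1, -0.9]
width: 0.005
gripper_force: 0.0
```

```bash
python3 lk.py
```

```text
{'clock': np.float64(8.05), 'position': array([0.508, 0.011, 0.028]), 'force': array([-0.825, -0.116, -0.859]), 'width': np.float64(0.005)} toolx [ 0.142  0.99  -0.002]
rel lock along hy,hx 0.0318 -0.0018 Fpush -0.23
```

>>> {"op": "carry_out", "data": {
  "commands": [
    [0, -0.35, 0.03, 0, 0, 0, 0],
    [0, -0.35, 0.03, 0, 0, 0, 0],
    [0, -0.35, 0, 0, 0, 0, 0],
    [0, -0.35, 0, 0, 0, 0, 0],
    [0, -0.35, 0, 0, 0, 0, 0],
    [0, -0.35, 0, 0, 0, 0, 0],
    [0, -0.2, 0, 0, 0, 0, 0],
    [0, -0.1, 0, 0, 0, 0, 0]
  ]
}}

```text
clock: 8.85
position: [0.5041, -0.049, 0.0309]
ee_rot: [2.375, 2.056, 0.001]
force: [1.1, 2.2, 1.1]
width: 0.008
gripper_force: 1.0
```

```bash
python3 lk.py
```

```text
{'clock': np.float64(8.85), 'position': array([ 0.504, -0.049,  0.031]), 'force': array([1.085, 2.19 , 1.059]), 'width': np.float64(0.008)} toolx [ 0.143  0.99  -0.   ]
rel lock along hy,hx -0.0284 0.0027 Fpush 2.32
```

>>> {"op": "carry_out", "data": {
  "commands": [
    [0, -0.12, 0, 0, 0, 0, 0],
    [0, -0.12, 0, 0, 0, 0, 0]
  ]
}}

```text
clock: 9.05
position: [0.5032, -0.054, 0.0308]
ee_rot: [2.374, 2.057, 0.001]
force: [1.2, 1.6, 0.4]
width: 0.005
gripper_force: 1.0
```

>>> {"op": "carry_out", "data": {
  "commands": [
    [0, -0.08, 0, 0, 0, 0, 0],
    [0, -0.08, 0, 0, 0, 0, 0]
  ]
}}

```text
clock: 9.25
position: [0.5025, -0.0581, 0.0307]
ee_rot: [2.374, 2.057, 0.0]
force: [0.4, 2.1, 0.9]
width: 0.005
gripper_force: 1.5
```

```bash
python3 lk.py
```

```text
{'clock': np.float64(9.25), 'position': array([ 0.503, -0.058,  0.031]), 'force': array([0.377, 2.095, 0.878]), 'width': np.float64(0.005)} toolx [0.142 0.99  0.   ]
rel lock along hy,hx -0.0376 0.0024 Fpush 2.13
```

Displaced about 58 mm, and still sliding at 2 N.

>>> {"op": "carry_out", "data": {
  "commands": [
    [0, -0.08, 0, 0, 0, 0, 0],
    [0, -0.08, 0, 0, 0, 0, 0]
  ]
}}

```text
clock: 9.45
position: [0.5025, -0.0584, 0.0308]
ee_rot: [-2.37, -2.059, -0.005]
force: [2.0, 19.1, 2.3]
width: 0.009
gripper_force: 9.7
```

>>> {"op": "carry_out", "data": {
  "commands": [
    [0, -0.08, 0, 0, 0, 0, 0],
    [0, -0.04, 0, 0, 0, 0, 0]
  ]
}}

```text
clock: 9.65
position: [0.5024, -0.0585, 0.0309]
ee_rot: [-2.366, -2.061, -0.008]
force: [2.4, 25.4, 1.2]
width: 0.006
gripper_force: 13.1
```

Hard stop: the position no longer changes and the force is 25 N. I'll back off, rise clear and check.

>>> {"op": "carry_out", "data": {
  "commands": [
    [0, 0.4, 0, 0, 0, 0, 0],
    [0, 0.4, 0, 0, 0, 0, 0],
    [0, 0, 0, -0.9, 0, 0, 0],
    [0, 0, 0, -0.9, 0, 0, 0],
    [0, 0, 0, -0.9, 0, 0, 0],
    [0, -0.5, -0.5, -0.9, 0, 0, 0],
    [0, -0.5, -0.5, -0.9, 0, 0, 0],
    [0, 0, 0, 0, 0, 0, 0]
  ]
}}

```text
clock: 10.45
position: [0.4754, -0.0685, 0.1454]
ee_rot: [2.376, 2.052, 0.001]
force: [0.3, -0.5, 0.3]
width: 0.001
gripper_force: 0.0
```

```bash
python3 lk.py
python3 - <<'E'
from cell import arm
from h import *
S=arm.get_image('scene');D=arm.get_image('side')
cv2.imwrite('pics/s5.png',cv2.resize(np.hstack([S['pixels'][165:255,300:420],D['pixels'][160:250,235:355]])[:,:,::-1],None,fx=3.3,fy=3.3,interpolation=cv2.INTER_CUBIC))
E
```

```text
{'clock': np.float64(10.45), 'position': array([ 0.475, -0.068,  0.145]), 'force': array([ 0.339, -0.485,  0.27 ]), 'width': np.float64(0.001)} toolx [ 0.146  0.989 -0.001]
rel lock along hy,hx -0.0518 -0.0229 Fpush -0.43
```

View pics/s5.png

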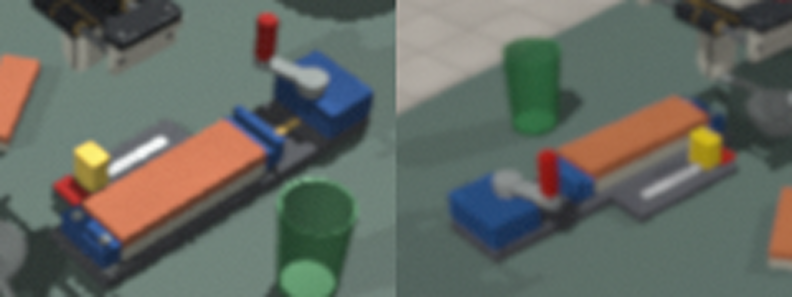

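The yellow grip is against the red block (left view (90,168), right view (706,148)). The stone lies flat between jaw and stop, and nothing else has moved. Handing in.

```bash
python3 -c "
from cell import arm
print(arm.sign_off())"
```

```text
the job is handed in; nothing more can be done
None
```

The whetstone is clamped against the end stop at about 9 N on the knob (estimated 50 N of clamping force), the yellow lock is hard against the red block, and the job is handed in at about 10.5 s; no verdict came back.

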